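# Pull the filter cassette from the bench dust extractor

### The arm

A 6-joint arm with a two-finger parallel gripper is mounted at the origin on the work surface. World frame = base frame: x ahead of the robot, y to its left, z up, the work surface at z = 0. Lengths are in m, angles in rad, forces in N, time in s.
With the tool pointing down it reaches from about 0.3 to 0.95 m from the base axis. Payload 3.1 kg.
Tool frame: the origin (TCP) lies midway between the tips of the shut fingers; the grasp point (between the pads) lies 19 mm behind it; z points along the fingers, y is the line along which they close (so a half turn about z gives the same grasp; the last joint's range is limited). The gripper opens to 85 mm and grips with 20 to 120 N. Pads are 22 mm wide; open, the fingers measure 114 mm over their backs; the gripper's body (76 mm by 85 mm) begins 54 mm behind the grasp point. The pads swing forward as they close: fully open they stand 13 mm farther back than shut.
Start: joints at [-1.204, 0.308, 1.634, -0, 1.2, -0.07], TCP at [0.264, -0.566, 0.231] pointing down, gripper open.
Joint ranges: [-3.06, 3.06], [-0.79, 1.96], [0.05, 2.63], [-1.19, 4.34], [0.05, 2.64], [-2.94, 2.94]. Speed limits (rad/s): [2.79, 2.79, 3.14, 3.14, 3.14, 3.14].

### API

Orientations are given as a unit quaternion [w, x, y, z].
In Python, from plant import bot gives the robot as it stands. The module is installed in compiled form; this text tells all that it offers.
- The arm moves only by the shell command python3 -m inch 'ROWS' [FORCE]. ROWS is JSON, a list of rows, each an object with "translation": the shift along the tool's x, y, z in mm, a list of three; "delta_rot": the turn, a rotation vector about the tool's x, y, z in rad, a list of three; "gripper": the opening, from 0 (shut) to 1 (fully open). In form: [{"translation": [tx, ty, tz], "delta_rot": [rx, ry, rz], "gripper": gripper}, ...]. A call has exactly 10 rows; each row shifts and turns the commanded pose from where the row before left it, along the tool's axes as they then stand; what a row does not reach is not made up. A row lasts 1/12 s, in which the tool goes at most 41.7 mm and 7.16 degrees, less where a joint would pass 70% of its speed; a pose out of reach is approached as far as the arm can. A call is refused whole if a number of a shift passes 41.7 or a number of a turn 0.125, either way. A call with a gripper value outside its range is refused whole. The fingers move at their own pace and stop on an object; FORCE is the grip in N (left out, the last holds). Time passes only in rows, so rows that do not move let the fingers close, or fill a call up. It gives the time, the measured TCP pose, the force, the opening and the grip force at its end, in the units of the state.
- bot.read_state(): the state, without advancing time (a new reading comes with each control period).
- bot.camera(name): name is "side" or "top"; returns the picture (420x560x3 uint8, red, green, blue); there is no depth.
- bot.calibration(name): a dict with "fov_y" (degrees; the focal length in pixels is half the picture's height over the tangent of half this angle, whatever the lens; pixels are square), "cx", "cy" (the principal point, pixels), "R" (3x3) and "t" (3): a world point X has camera coordinates R X + t. Camera axes: x right, y down, z forward; pixel columns grow to the right and rows downward; lengths in m; the calibration is good to about 2 mm. A picture is of the moment at which its call begins. calibration takes no time and is no camera call.
- bot.close_job(): hands the job in; it is judged then, once.
The state is a dict: "t": time; "joints": joint angles; "joint_vel": joint speeds; "effort": joint torques, N m; "tcp_pos": TCP position; "eef_rot": TCP orientation; "ft_force": force on the tool from outside, world axes, zero at the start; "torque": the same for the moment, N m; "finger_gap": finger opening in m; "grasp_force": force on a finger pad.
Only numpy, scipy, OpenCV 4.12 (cv2) and the standard library are available. Lean on these libraries where they do the work, as an engineer would, in place of code of your own. Each camera call takes 0.05 s, during which the arm holds its last target. There are 200 camera calls.

### The job

The engraver's bench dust extractor needs its filter looked at. First push the sprung stop plunger on top of it fully down for a moment so that the fan stops; then pinch the two side catches of the filter cassette in together, lift the cassette straight up out of its well, and finish holding it in the gripper, level and still, catches pinched, over the extractor with its underside 6 cm or more above the extractor's top. Leave the other things on the bench and on the extractor where they are.

Things in the scene. Friction and masses are not known exactly. Their poses are not given: they have to be found in the camera images.
- extractor: Bench dust extractor, a fixed grey housing 200 (x) x 300 (y) x 85 mm high. Origin at the centre of its underside; x to its rear, z up. Its top has a well 114 (x) x 61 (y) mm at (0, 40) mm, floor at z = 40 mm, for the cassette; the stop plunger at (-35, -100) mm; a low black dial (40 mm across, 16 mm high, not used) at (45, -45) mm. A 58 mm duct stub stands 45 mm out of its +y end.
- plunger_top (a point): Centre of the top face of the stop plunger: a steel mushroom cap 28 mm across and 8 mm thick on a 12 mm stem in a round collar; its top is 45 mm above the extractor's top (130 mm above the bench) when up.
- plunger (a joint): Travel of the stop plunger straight down: 0 up, 0.012 m fully in (hard stop). Its spring resists with 2.5 N at the start and 8 N fully in, and brings it back up when released.
- cassette: Filter cassette, about 0.25 kg, in the well, axes along the extractor's. Origin: centre of its underside (40 mm above the bench when seated); x along its 110 mm length, y across its 59 mm width. Two aluminium end blocks 45 mm high with paper pleats; between them a grip 36 (x) x 34 (y) mm, 78 mm high, a sprung catch on each y side. With both catches pinched it lifts straight up; out after 45 mm.
- catch_l_face (a point): Centre of the exposed outer face of the cassette's +y catch, 68 mm above the cassette's origin; moves with the catch. The catch is an upright plate 28 mm wide (x), its face at y = 28.5 mm (57 mm over both catches, 45 mm fully pinched), its top 85 mm above the cassette's origin, so its upper 40 mm stand above the extractor's top.
- catch_r_face (a point): The same point on the -y catch, at y = -28.5 mm in the cassette's frame.
- catch_l (a joint): How far the +y catch is pushed in towards the middle: 0 out, 0.006 m fully in (hard stop). Spring 2.4 N at the start, 6 N fully in; it springs back out. A tooth on it, inside the well, hooks 3.5 mm under the well's rim and holds the cassette down (1 to 2 mm of play) until it is pinched in by about 4 mm.
- catch_r (a joint): The same for the -y catch.
- vise: Bystander: ball vise, dark steel ball on a round wooden block 140 mm across, 160 mm high; origin at its underside.
- jar: Bystander: glass jar of gravers, 72 mm across, about 150 mm high; origin at its underside.
- boxes: Bystander: stack of four flat boxes, 105 x 130 mm, 104 mm high; origin at its underside.
- mallet: Bystander: wooden mallet 220 mm long, lying on the bench.
- screwdriver: Bystander: screwdriver 170 mm long, lying in front of the extractor.
- tin: Bystander: small steel tin, 56 mm across, 30 mm high, behind the extractor; origin at its underside.
- loupe: Bystander: black conical loupe, 34 mm across, 22 mm high, standing on top of the extractor; origin at its underside.
- weight: Bystander: small brass disc weight, 26 mm across, 14 mm high, lying on top of the extractor; origin at its underside.

How it is judged:
On the way, in this order (a step that is already met when the one before it is completed fails the run):
1. the stop plunger is pushed fully in (10 of its 12 mm or more) while the cassette is still seated (value of joint plunger above 0.01 m and z of cassette in the frame of extractor below 0.046 m), for 0.15 s.
2. both catches are pinched in by the fingers (value of joint each of catch_l, catch_r above 0.004 m and contact force between the fingers and cassette above 2 N), for 0.1 s.
At the end, for the whole second after the job is handed in: The cassette is held between the fingers with both catches pinched in 4 mm or more, its underside at least 40 mm above the extractor's top and within 0.35 m of the extractor's centre sideways, touching the extractor nowhere, within 0.25 rad of level, and still (all of step 2 and z of cassette in the frame of extractor above 0.125 m and horizontal distance between cassette and extractor below 0.35 m and angle between cassette's own z axis and vertical below 0.25 rad and linear speed of cassette below 0.03 m/s and angular speed of cassette below 0.3 rad/s and contact force between cassette and extractor below 0.1 N); the arm keeps its last pose, push and grip.
It fails at once if a bystander is moved more than 30 mm or tipped over (distance of any of vise, jar, boxes, mallet, screwdriver, tin, loupe, weight from where it was at the start of the episode above 0.03 m or angle between any of vise, jar, boxes, tin, loupe, weight's own z axis and vertical above 0.6 rad).
It also fails if it takes over 42 s, if anything falls off the work surface, if the arm or the gripper's body presses on something with over 40 N, if the wrist force passes 120 N, or if a joint passes its speed limit or range.

## Working session

There is one attempt and no reset: what is moved stays moved. The work goes in short steps, Python scripts to look and compute and a shell command to move; the robot and the scene stay as the last step left them, time stands still between calls to the robot, and variables do not carry over. Pictures are saved under pics/ and viewed, at most 10 in all, crops included, and the job is handed in when it is done.

```bash
mkdir -p pics; python3 - <<'E'
from plant import bot
import cv2
for n in("side","top"):
    cv2.imwrite(f"pics/{n}0.png",bot.camera(n)[:,:,::-1]); print(n,bot.calibration(n))
s=bot.read_state();print(s)
E
```

```text
side {'fov_y': 49.171018705068725, 'cx': 273.9160332257762, 'cy': 212.61418994286282, 'R': array([[-0.92148462, -0.38826093, -0.01093392],
       [-0.27992533,  0.68335371, -0.67429186],
       [ 0.26927292, -0.61828889, -0.73838401]]), 't': array([0.46390251, 0.21215909, 1.11292248])}
top {'fov_y': 57.39121082024306, 'cx': 275.3751846099565, 'cy': 206.33411688502835, 'R': array([[ 0.0119164 , -0.99967931,  0.0223444 ],
       [-0.99127764, -0.01474348, -0.13096285],
       [ 0.13125029, -0.02058889, -0.99113544]]), 't': array([-0.02957576,  0.53098274,  1.15148232])}
{'t': 0.1, 'joints': array([-1.20368914e+00,  3.08928877e-01,  1.63507738e+00,  2.30154961e-05,
        1.19970456e+00, -6.96635021e-02]), 'joint_vel': array([ 8.65009615e-04, -3.74169638e-03, -3.88146859e-03, -6.11806797e-04,
        1.87742837e-04, -8.50469047e-05]), 'effort': array([-3.82502531e-04, -4.16408944e+01, -2.77644700e+01, -1.15441139e-04,
        4.03228260e-03,  1.39899211e-05]), 'tcp_pos': array([ 0.26411469, -0.56561786,  0.23014647]), 'eef_rot': array([-1.04898182e-03,  9.76248902e-01,  2.16649394e-01, -1.46327302e-04]), 'ft_force': array([-0.11849965, -0.5319427 , -0.44034954]), 'torque': array([-0.00193903, -0.06436797, -0.01570425]), 'grasp_force': 0.0, 'finger_gap': 0.0854065612044643}
```

View pics/side0.png

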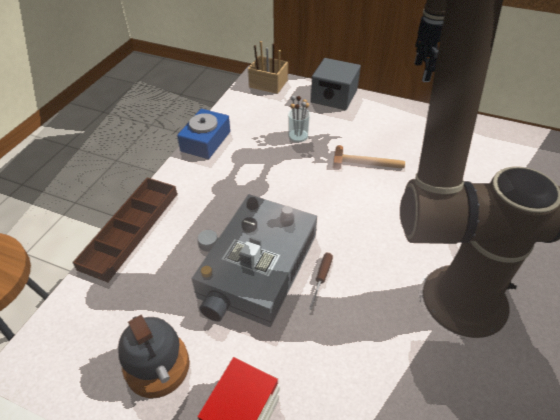

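View pics/top0.png

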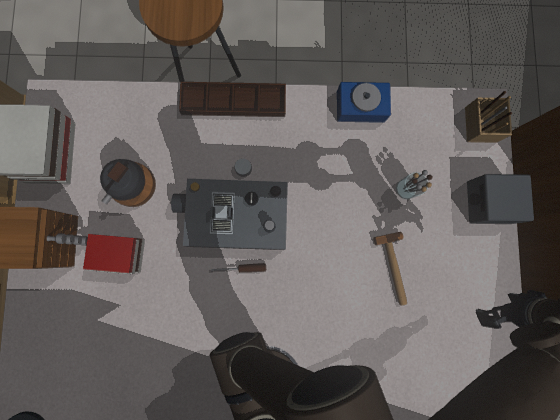

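Side view: the extractor is centred near (258,258), with the plunger at (287,213) and the cassette grip at (250,248). Top view: housing at about x 187–287, y 180–249, plunger at (269,226), grip at (222,212). I'll enlarge both.

```bash
python3 - <<'E'
import cv2,numpy as np
a=cv2.imread("pics/side0.png")[185:325,185:325]; b=cv2.imread("pics/top0.png")[160:280,165:305]
a=cv2.resize(a,(560,560),interpolation=cv2.INTER_CUBIC)
cv2.imwrite("pics/side_c.png",a)
b=cv2.resize(b,(700,600),interpolation=cv2.INTER_CUBIC)
cv2.imwrite("pics/top_c.png",b)
E
```

```text
(no output)
```

View pics/side_c.png

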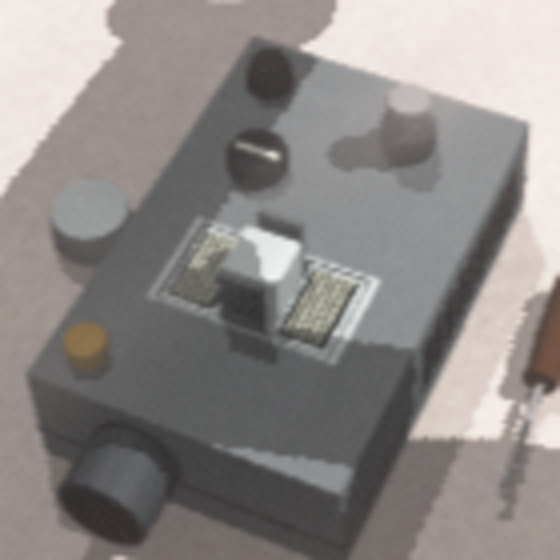

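View pics/top_c.png

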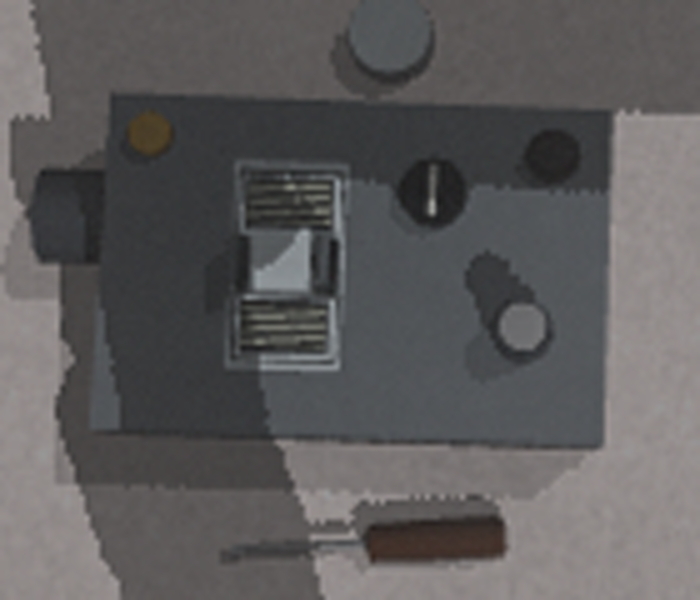

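Crops: in the top crop, housing top corners are at (110,94), (613,110), (604,447) and (91,432); plunger cap (524,325), catch outer edges x≈240 and 338, grip centre (281,263). In the side crop, corners are at (255,38), (527,122) and (32,375), cap (411,103), and grip top about (263,250). Next I'll triangulate these.

```bash
cat > h.py <<'E'
import numpy as np, cv2
from plant import bot
def P(n):
    c=bot.calibration(n); f=210/np.tan(np.radians(c["fov_y"]/2))
    return np.array([[f,0,c["cx"]],[0,f,c["cy"]],[0,0,1]])@np.c_[c["R"],c["t"]]
PS,PT=P("side"),P("top")
def tri(s,t):
    X=cv2.triangulatePoints(PS,PT,np.array(s,float).reshape(2,1),np.array(t,float).reshape(2,1))[:,0]; return X[:3]/X[3]
def plane(Pm,uv,z):
    A=np.c_[Pm[:,:2],Pm[:,2]*z+Pm[:,3]]; q=np.linalg.solve(A,[*uv,1]); return q[:2]/q[2]
def sc(u,v): return ((u+.5)/4-.5+185,(v+.5)/4-.5+185)
def tc(u,v): return ((u+.5)/5-.5+165,(v+.5)/5-.5+160)
E
python3 - <<'E'
from h import *
np.set_printoptions(precision=4,suppress=True)
L={"r-":((255,38),(613,110)),"f-":((527,122),(604,447)),"r+":((32,375),(110,94)),"plg":((411,103),(524,325)),"grip":((263,250),(281,263)),"weight":((86,340),(150,131)),"loupe":((272,65),(555,152))}
for k,(s,t) in L.items(): print(k,tri(sc(*s),tc(*t)))
for uv in [(110,94),(613,110),(604,447),(91,432)]: print("top .085",plane(PT,tc(*uv),.085))
for uv in [(255,38),(527,122),(32,375)]: print("side .085",plane(PS,sc(*uv),.085))
print("plg",plane(PT,tc(524,325),.13),plane(PS,sc(411,103),.13))
print("catch outer",plane(PT,tc(240,263),.125),plane(PT,tc(338,263),.125))
print("grip",plane(PT,tc(281,263),.118),plane(PS,sc(263,250),.118))
for uv in [(238,162),(350,164),(338,370),(226,368)]: print("well",plane(PT,tc(*uv),.085))
E
```

```text
r- [ 0.6009 -0.0558  0.0831]
f- [ 0.4023 -0.0514  0.0856]
r+ [0.6042 0.2436 0.0851]
plg [ 0.4671 -0.0042  0.1248]
grip [0.5029 0.1354 0.1229]
weight [0.5809 0.217  0.0974]
loupe [ 0.5714 -0.021   0.1018]
top .085 [0.6047 0.2438]
top .085 [ 0.5999 -0.0559]
top .085 [ 0.3995 -0.0522]
top .085 [0.4044 0.2463]
side .085 [ 0.6004 -0.0541]
side .085 [ 0.4045 -0.0514]
side .085 [0.604  0.2435]
plg [ 0.4665 -0.0042] [0.4654 0.0003]
catch outer [0.5    0.1576] [0.5008 0.102 ]
grip [0.5011 0.1352] [0.5064 0.1323]
well [0.5648 0.1665]
well [0.5647 0.1002]
well [0.4424 0.104 ]
well [0.4427 0.1694]
```

Extractor centre is about (0.502, 0.0955) with yaw −0.016. That puts the plunger at (0.466, −0.004) and the cassette at (0.503, 0.1355). I'll move toward the plunger, closing the fingers on the way.

```bash
python3 -m inch '[{"translation":[0,0,0],"delta_rot":[0,0,0.113],"gripper":0},{"translation":[0,0,0],"delta_rot":[0,0,0.113],"gripper":0},{"translation":[0,0,0],"delta_rot":[0,0,0.113],"gripper":0},{"translation":[0,0,0],"delta_rot":[0,0,0.113],"gripper":0},{"translation":[12,-35,0],"delta_rot":[0,0,0],"gripper":0},{"translation":[12,-35,0],"delta_rot":[0,0,0],"gripper":0},{"translation":[12,-35,0],"delta_rot":[0,0,0],"gripper":0},{"translation":[12,-35,0],"delta_rot":[0,0,0],"gripper":0},{"translation":[12,-35,0],"delta_rot":[0,0,0],"gripper":0},{"translation":[12,-35,0],"delta_rot":[0,0,0],"gripper":0}]' 30
python3 -m inch '[{"translation":[12,-35,0],"delta_rot":[0,0,0],"gripper":0},{"translation":[12,-35,0],"delta_rot":[0,0,0],"gripper":0},{"translation":[12,-35,0],"delta_rot":[0,0,0],"gripper":0},{"translation":[12,-35,0],"delta_rot":[0,0,0],"gripper":0},{"translation":[12,-35,0],"delta_rot":[0,0,0],"gripper":0},{"translation":[12,-35,0],"delta_rot":[0,0,0],"gripper":0},{"translation":[12,-35,0],"delta_rot":[0,0,0],"gripper":0},{"translation":[12,-35,0],"delta_rot":[0,0,0],"gripper":0},{"translation":[0,0,0],"delta_rot":[0,0,0],"gripper":0},{"translation":[0,0,0],"delta_rot":[0,0,0],"gripper":0}]'
```

```text
t: 0.93
tcp_pos: [0.3395, -0.3555, 0.2307]
eef_rot: [-0.0, 1.0, -0.008, -0.0]
ft_force: [0.3, -0.4, 1.3]
finger_gap: -0.0
grasp_force: 0.0
t: 1.77
tcp_pos: [0.4398, -0.0772, 0.2309]
eef_rot: [0.0, 1.0, -0.005, -0.0]
ft_force: [0.0, -0.3, -0.2]
finger_gap: -0.0002
grasp_force: 0.0
```

```bash
python3 -m inch '[{"translation":[12.5,-36.5,0],"delta_rot":[0,0,0],"gripper":0},{"translation":[12.5,-36.5,0],"delta_rot":[0,0,0],"gripper":0},{"translation":[0,0,30],"delta_rot":[0,0,0],"gripper":0},{"translation":[0,0,30],"delta_rot":[0,0,0],"gripper":0},{"translation":[0,0,20],"delta_rot":[0,0,0],"gripper":0},{"translation":[0,0,8],"delta_rot":[0,0,0],"gripper":0},{"translation":[0,0,4],"delta_rot":[0,0,0],"gripper":0},{"translation":[0,0,0],"delta_rot":[0,0,0],"gripper":0},{"translation":[0,0,0],"delta_rot":[0,0,0],"gripper":0},{"translation":[0,0,0],"delta_rot":[0,0,0],"gripper":0}]'
python3 - <<'E'
from plant import bot
import cv2
a=bot.camera("side")[165:285,215:355,::-1];b=bot.camera("top")[160:280,195:335,::-1]
cv2.imwrite("pics/c1.png",cv2.resize(cv2.hconcat([a,b]),(800,343),interpolation=cv2.INTER_CUBIC))
E
```

```text
t: 2.6
tcp_pos: [0.4674, -0.007, 0.1408]
eef_rot: [0.0, 1.0, -0.008, 0.002]
ft_force: [-0.2, 0.1, -0.5]
finger_gap: -0.0
grasp_force: 0.0
```

View pics/c1.png

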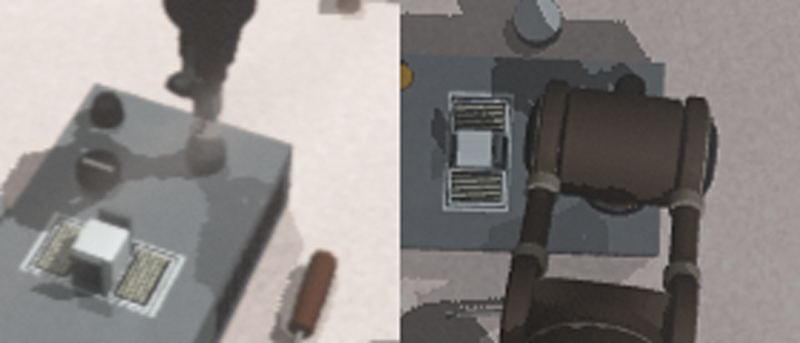

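The side view (left) shows the fingertips at (207,110), directly above the cap at (207,140). I'll press.

```bash
python3 -m inch '[{"translation":[-1,-3,4],"delta_rot":[0,0,0],"gripper":0},{"translation":[0,0,4],"delta_rot":[0,0,0],"gripper":0},{"translation":[0,0,4],"delta_rot":[0,0,0],"gripper":0},{"translation":[0,0,3],"delta_rot":[0,0,0],"gripper":0},{"translation":[0,0,3],"delta_rot":[0,0,0],"gripper":0},{"translation":[0,0,2],"delta_rot":[0,0,0],"gripper":0},{"translation":[0,0,0],"delta_rot":[0,0,0],"gripper":0},{"translation":[0,0,0],"delta_rot":[0,0,0],"gripper":0},{"translation":[0,0,0],"delta_rot":[0,0,0],"gripper":0},{"translation":[0,0,0],"delta_rot":[0,0,0],"gripper":0}]'
```

```text
t: 3.53
tcp_pos: [0.4653, -0.0031, 0.1199]
eef_rot: [-0.0, 1.0, -0.008, 0.0]
ft_force: [-0.8, 0.6, 6.6]
finger_gap: 0.0001
grasp_force: 3.4
```

```bash
python3 -m inch '[{"translation":[0,0,1],"delta_rot":[0,0,0],"gripper":0},{"translation":[0,0,1],"delta_rot":[0,0,0],"gripper":0},{"translation":[0,0,0.5],"delta_rot":[0,0,0],"gripper":0},{"translation":[0,0,0],"delta_rot":[0,0,0],"gripper":0},{"translation":[0,0,0],"delta_rot":[0,0,0],"gripper":0},{"translation":[0,0,0],"delta_rot":[0,0,0],"gripper":0},{"translation":[0,0,0],"delta_rot":[0,0,0],"gripper":0},{"translation":[0,0,0],"delta_rot":[0,0,0],"gripper":0},{"translation":[0,0,0],"delta_rot":[0,0,0],"gripper":0},{"translation":[0,0,0],"delta_rot":[0,0,0],"gripper":0}]'
```

```text
t: 4.37
tcp_pos: [0.4654, -0.0031, 0.118]
eef_rot: [-0.0, 1.0, -0.008, 0.0]
ft_force: [-2.8, 0.6, 10.3]
finger_gap: 0.0001
grasp_force: 5.5
```

The force exceeds the spring's 8 N maximum at z = 0.118, so the plunger is on its stop. I'll hold briefly, then retreat and open over the cassette.

```bash
python3 -m inch '[{"translation":[0,0,0.7],"delta_rot":[0,0,0],"gripper":0},{"translation":[0,0,0],"delta_rot":[0,0,0],"gripper":0},{"translation":[0,0,0],"delta_rot":[0,0,0],"gripper":0},{"translation":[0,0,0],"delta_rot":[0,0,0],"gripper":0},{"translation":[0,0,-5],"delta_rot":[0,0,0],"gripper":0},{"translation":[0,0,-10],"delta_rot":[0,0,0],"gripper":0},{"translation":[0,0,-20],"delta_rot":[0,0,0],"gripper":0},{"translation":[0,0,-20],"delta_rot":[0,0,0],"gripper":0},{"translation":[0,0,-20],"delta_rot":[0,0,0],"gripper":0},{"translation":[0,0,-20],"delta_rot":[0,0,0],"gripper":0}]'
python3 -m inch '[{"translation":[7.5,-28,0],"delta_rot":[0,0,0],"gripper":1},{"translation":[7,-28,0],"delta_rot":[0,0,0],"gripper":1},{"translation":[7,-28,0],"delta_rot":[0,0,0],"gripper":1},{"translation":[7,-28,0],"delta_rot":[0,0,0],"gripper":1},{"translation":[7,-27,0],"delta_rot":[0,0,0],"gripper":1},{"translation":[0,0,0],"delta_rot":[0,0,0],"gripper":1},{"translation":[0,0,0],"delta_rot":[0,0,0],"gripper":1},{"translation":[0,0,0],"delta_rot":[0,0,0],"gripper":1},{"translation":[0,0,0],"delta_rot":[0,0,0],"gripper":1},{"translation":[0,0,0],"delta_rot":[0,0,0],"gripper":1}]'
```

```text
t: 5.2
tcp_pos: [0.4642, -0.0033, 0.2114]
eef_rot: [0.0, 1.0, -0.008, -0.001]
ft_force: [-0.3, 0.5, 0.4]
finger_gap: -0.0
grasp_force: 0.0
t: 6.03
tcp_pos: [0.5022, 0.134, 0.2108]
eef_rot: [0.0, 1.0, -0.008, -0.0]
ft_force: [-0.2, -1.0, -0.0]
finger_gap: 0.0855
grasp_force: 0.0
```

```bash
python3 -m inch '[{"translation":[0.8,-1.5,20],"delta_rot":[0,0,0],"gripper":1},{"translation":[0,0,25],"delta_rot":[0,0,0],"gripper":1},{"translation":[0,0,20],"delta_rot":[0,0,0],"gripper":1},{"translation":[0,0,15],"delta_rot":[0,0,0],"gripper":1},{"translation":[0,0,10],"delta_rot":[0,0,0],"gripper":1},{"translation":[0,0,10],"delta_rot":[0,0,0],"gripper":1},{"translation":[0,0,10],"delta_rot":[0,0,0],"gripper":1},{"translation":[0,0,7],"delta_rot":[0,0,0],"gripper":1},{"translation":[0,0,4],"delta_rot":[0,0,0],"gripper":1},{"translation":[0,0,0],"delta_rot":[0,0,0],"gripper":1}]'
python3 - <<'E'
from plant import bot
import cv2
a=bot.camera("side")[185:305,185:325,::-1];b=bot.camera("top")[160:280,165:305,::-1]
cv2.imwrite("pics/c2.png",cv2.resize(cv2.hconcat([a,b]),(800,343),interpolation=cv2.INTER_CUBIC))
s=bot.read_state();print(s["tcp_pos"],s["ft_force"])
E
```

```text
t: 6.87
tcp_pos: [0.5029, 0.1365, 0.0894]
eef_rot: [0.0, 1.0, -0.008, -0.001]
ft_force: [-0.8, -0.4, 0.3]
finger_gap: 0.0853
grasp_force: 0.0
[0.50376636 0.13671777 0.09039058] [-0.21072108 -0.28892421  0.2036113 ]
```

View pics/c2.png

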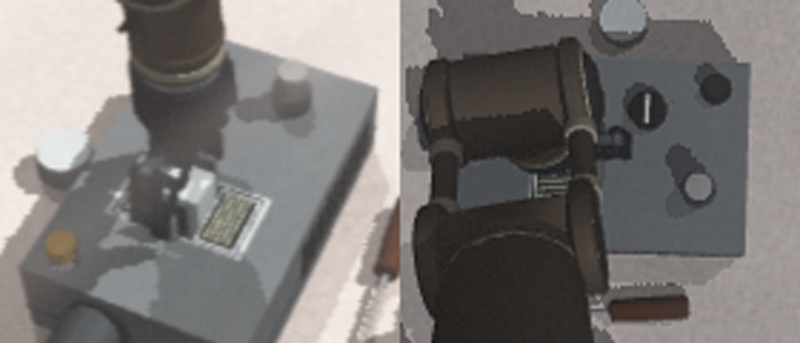

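The fingers straddle the grip (left image, near (165,200)) with no contact, and the plunger is back up at (697,187). I'll close gently first.

```bash
python3 -m inch '[{"translation":[0,0,0],"delta_rot":[0,0,0],"gripper":0.65},{"translation":[0,0,0],"delta_rot":[0,0,0],"gripper":0.6},{"translation":[0,0,0],"delta_rot":[0,0,0],"gripper":0.55},{"translation":[0,0,0],"delta_rot":[0,0,0],"gripper":0.5},{"translation":[0,0,0],"delta_rot":[0,0,0],"gripper":0.45},{"translation":[0,0,0],"delta_rot":[0,0,0],"gripper":0.4},{"translation":[0,0,0],"delta_rot":[0,0,0],"gripper":0.4},{"translation":[0,0,0],"delta_rot":[0,0,0],"gripper":0.4},{"translation":[0,0,0],"delta_rot":[0,0,0],"gripper":0.4},{"translation":[0,0,0],"delta_rot":[0,0,0],"gripper":0.4}]' 40
```

```text
t: 7.8
tcp_pos: [0.5044, 0.1366, 0.0925]
eef_rot: [0.0, 1.0, -0.008, 0.001]
ft_force: [-4.5, -1.2, 12.4]
finger_gap: 0.0402
grasp_force: 40.2
```

```bash
python3 - <<'E'
from plant import bot
import cv2
a=bot.camera("side")[205:285,195:295,::-1]
cv2.imwrite("pics/c3.png",cv2.resize(a,(700,560),interpolation=cv2.INTER_CUBIC))
s=bot.read_state();print(s["tcp_pos"],s["ft_force"],s["torque"],s["finger_gap"])
E
```

```text
[0.50437051 0.13660221 0.0925388 ] [-4.7161755  -1.71547868 11.68985143] [-0.26158385  0.6673431  -0.08237081] 0.040069505047132886
```

View pics/c3.png

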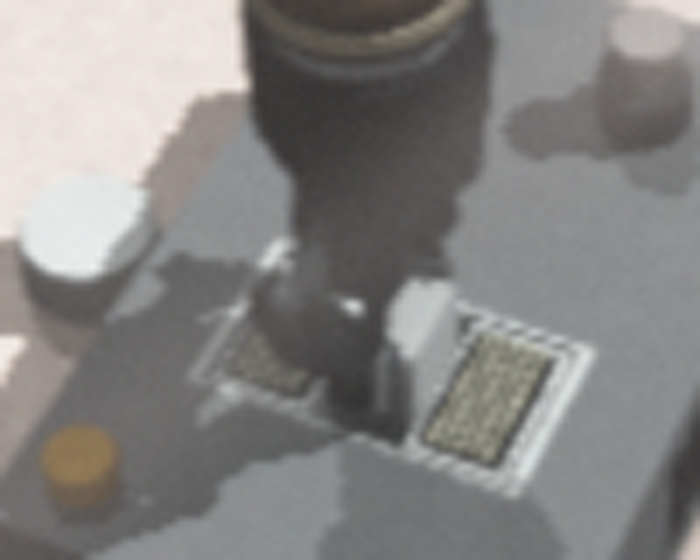

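The finger is on the catch with its tip near (350,410), clear of the top or just touching. I'll lift gently and watch the force.

```bash
python3 -m inch '[{"translation":[0,0,-1],"delta_rot":[0,0,0],"gripper":0.3},{"translation":[0,0,-1],"delta_rot":[0,0,0],"gripper":0.3},{"translation":[0,0,-1],"delta_rot":[0,0,0],"gripper":0.3},{"translation":[0,0,-1],"delta_rot":[0,0,0],"gripper":0.3},{"translation":[0,0,-1],"delta_rot":[0,0,0],"gripper":0.3},{"translation":[0,0,-1],"delta_rot":[0,0,0],"gripper":0.3},{"translation":[0,0,-1],"delta_rot":[0,0,0],"gripper":0.3},{"translation":[0,0,-1],"delta_rot":[0,0,0],"gripper":0.3},{"translation":[0,0,0],"delta_rot":[0,0,0],"gripper":0.3},{"translation":[0,0,0],"delta_rot":[0,0,0],"gripper":0.3}]'
```

```text
t: 8.68
tcp_pos: [0.5034, 0.1366, 0.0981]
eef_rot: [-0.0, 1.0, -0.008, -0.0]
ft_force: [-0.3, -0.1, -2.6]
finger_gap: 0.0396
grasp_force: 40.5
```

The wrist carries −2.6 N, about the cassette's weight, so it is free. I'll continue lifting.

```bash
python3 -m inch '[{"translation":[0,0,-4],"delta_rot":[0,0,0],"gripper":0.3},{"translation":[0,0,-6],"delta_rot":[0,0,0],"gripper":0.3},{"translation":[0,0,-6],"delta_rot":[0,0,0],"gripper":0.3},{"translation":[0,0,-6],"delta_rot":[0,0,0],"gripper":0.3},{"translation":[0,0,-6],"delta_rot":[0,0,0],"gripper":0.3},{"translation":[0,0,-6],"delta_rot":[0,0,0],"gripper":0.3},{"translation":[0,0,-6],"delta_rot":[0,0,0],"gripper":0.3},{"translation":[0,0,-6],"delta_rot":[0,0,0],"gripper":0.3},{"translation":[0,0,-6],"delta_rot":[0,0,0],"gripper":0.3},{"translation":[0,0,-6],"delta_rot":[0,0,0],"gripper":0.3}]'
python3 -m inch '[{"translation":[0,0,-8],"delta_rot":[0,0,0],"gripper":0.3},{"translation":[0,0,-8],"delta_rot":[0,0,0],"gripper":0.3},{"translation":[0,0,-8],"delta_rot":[0,0,0],"gripper":0.3},{"translation":[0,0,-8],"delta_rot":[0,0,0],"gripper":0.3},{"translation":[0,0,-8],"delta_rot":[0,0,0],"gripper":0.3},{"translation":[0,0,-8],"delta_rot":[0,0,0],"gripper":0.3},{"translation":[0,0,-6],"delta_rot":[0,0,0],"gripper":0.3},{"translation":[0,0,-4],"delta_rot":[0,0,0],"gripper":0.3},{"translation":[0,0,-2],"delta_rot":[0,0,0],"gripper":0.3},{"translation":[0,0,0],"delta_rot":[0,0,0],"gripper":0.3}]'
python3 -m inch '[{"translation":[0,0,0],"delta_rot":[0,0,0],"gripper":0.3},{"translation":[0,0,0],"delta_rot":[0,0,0],"gripper":0.3},{"translation":[0,0,0],"delta_rot":[0,0,0],"gripper":0.3},{"translation":[0,0,0],"delta_rot":[0,0,0],"gripper":0.3},{"translation":[0,0,0],"delta_rot":[0,0,0],"gripper":0.3},{"translation":[0,0,0],"delta_rot":[0,0,0],"gripper":0.3},{"translation":[0,0,0],"delta_rot":[0,0,0],"gripper":0.3},{"translation":[0,0,0],"delta_rot":[0,0,0],"gripper":0.3},{"translation":[0,0,0],"delta_rot":[0,0,0],"gripper":0.3},{"translation":[0,0,0],"delta_rot":[0,0,0],"gripper":0.3}]'
python3 - <<'E'
from plant import bot
import cv2
a=bot.camera("side")[165:305,175:350,::-1]
cv2.imwrite("pics/c4.png",cv2.resize(a,(700,560),interpolation=cv2.INTER_CUBIC))
E
```

```text
t: 9.52
tcp_pos: [0.5034, 0.1366, 0.1567]
eef_rot: [-0.0, 1.0, -0.008, 0.0]
ft_force: [0.9, -0.5, -3.0]
finger_gap: 0.0398
grasp_force: 40.8
t: 10.35
tcp_pos: [0.5037, 0.1366, 0.2166]
eef_rot: [-0.0, 1.0, -0.008, 0.0]
ft_force: [-0.2, -0.2, -3.0]
finger_gap: 0.0394
grasp_force: 40.8
t: 11.18
tcp_pos: [0.5034, 0.1366, 0.2161]
eef_rot: [-0.0, 1.0, -0.008, 0.0]
ft_force: [0.7, 0.5, -2.6]
finger_gap: 0.0396
grasp_force: 40.8
```

View pics/c4.png

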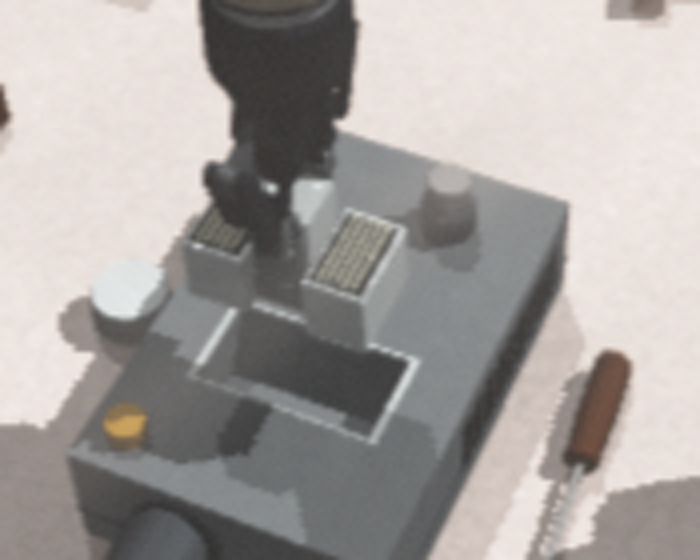

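The cassette hangs level above the empty well, whose rim spans (195,375)–(415,360). It has risen about 124 mm, so the underside is roughly 78 mm above the extractor's top. The bystanders in view haven't moved.

```bash
python3 -c "
from plant import bot
print(bot.close_job())"
```

```text
the job is handed in; nothing more can be done
None
```

Job handed in at about 11 s of the 42 s limit, though no verdict was returned: the plunger was pressed to its stop, and the cassette was pinched, lifted straight out and held level about 78 mm above the extractor (from arm travel).

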